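Refit the knob of a desktop jog controller on its D-shaft and hold it down

TASK

The knob has come off the jog controller on the desk. First take the bare shaft between the fingers on its brass flat and turn it until the flat faces square to the red index mark on the controller; then pick the knob out of the leather tray, slip it over the shaft with its set screw on the flat side (over the index mark), and push it down against the orange spring ring until the ring is fully compressed. Finish while still gripping the knob and holding it down like that, and leave the other things in the tray and the hex key where they are.

Things in the scene. Friction and masses are not known exactly. Their poses are not given: they have to be found in the camera images.
- controller: Fixed aluminium box 120 (its x) x 140 (its y) x 28 mm high, on the desk. Origin: centre of its underside. The shaft stands upright in the middle of its top (x = y = 0 in its frame). The red index mark is a 18 x 3 mm line on its top, on its -x side (the side towards the robot at yaw 0), starting 31 mm from the shaft's axis.
- shaft (a joint): Turning angle of the shaft (rad) about its upright axis, positive counter-clockwise seen from above. At 0 the flat looks along the controller's -x, square to the index mark. Stops at -2.6 and 2.6; it turns with light friction (0.03 N m) and stays where it is left.
- shaft_top (a point): Centre of the upper end of the shaft, on its axis. Steel, 16 mm in diameter, standing 45 mm out of the controller's top (its end 73 mm above the desk, chamfered over the last 3 mm). One side is cut to a 13 mm wide flat along the whole height, 4.5 mm off the axis: 12.5 mm across the flat, 16 mm elsewhere.
- spring_ring (a joint): Travel of the orange spring ring (outside diameter 34, bore 19.6, 5 mm high) round the foot of the shaft, m downwards: 0 up, 0.004 fully compressed (hard stop). It starts to give at 2 N and is fully compressed at 6 N; it springs back when let go.
- ring_top (a point): Centre of the upper face of the spring ring, on the shaft's axis, 5 mm above the controller's top while the ring is up.
- knob: The knob, 34 mm high, about 70 g, upright in the tray. Origin: centre of its underside, on its bore's axis; z up. Black skirt 44 mm in diameter, 6 mm high; above it an aluminium hub 33 mm in diameter with two black parallel finger flats (24 mm wide, 7 to 33 mm above the underside) on its +y and -y sides, 34 mm apart: grip it there. Set screw and pointer lines are on its -x side.
- tray: Fixed tan leather tray 110 (its x) x 126 (its y) mm, floor 3 mm thick, rim 16 mm high. Origin: centre of its underside. The knob stands in the +x half, the other things lie in the -x half.
- lip_tin: Grey round tin, 29 mm in diameter, 20 mm high, loose in the tray. Origin: centre of its underside.
- eraser: Blue and white eraser 20 x 44 x 13 mm, loose in the tray, long along its y. Origin: centre of its underside.
- usb_stick: Red memory stick 17 x 54 x 7 mm, loose in the tray, long along its y. Origin: centre of its underside.
- hex_key: Steel hex key 26 x 64 x 4 mm lying loose on the desk between tray and controller. Origin: centre of its underside.
- knob_top (a point): Centre of the knob's upper end, 34 mm above its underside, on the bore's axis. The D-shaped bore goes right through: 18 mm in diameter (1 mm of clearance all round the shaft), its brass coloured flat on the knob's -x side, 5.5 mm off the axis. The dark set screw and the red pointer lines are on that side too.
- flat_mid (a point): Middle of the shaft's brass coloured flat, 27 mm above the controller's top, 4.5 mm off the shaft's axis; it turns with the shaft. Its own -x is the way the flat looks.
There are look-alikes about, which are no part of the job. Of the things that look like the knob, the largest one is meant.

How it is judged (in metres and radians):
On the way, in this order (a step that is already met when the one before it is completed fails the run):
1. the bare shaft, gripped on its flat, is turned so that the flat faces the index mark (within 0.15 rad) (value of joint shaft between -0.15 and 0.15 rad and contact force between the fingers and flat above 1 N and horizontal distance between knob and shaft_top above 0.06 m), for 0.1 s.
2. the knob is lifted out of the tray in the fingers (height (world z) of knob above 0.025 m and contact force between the fingers and knob above 1 N and contact force between knob and tray below 0.1 N), for 0.1 s.
At the end, for the whole second after the job is handed in: The knob is still gripped by the fingers (over 2 N), sits on the shaft upright (within 0.08 rad) with its underside on the spring ring and holds the ring down by at least 2.8 of its 4 mm; the knob points to the index mark within 0.2 rad and the shaft's flat within 0.22 rad; all at rest (value of joint spring_ring above 0.0028 m and contact force between knob and the fingers above 2 N and horizontal distance between knob and ring_top below 0.003 m and distance between knob and ring_top below 0.004 m and angle between knob's own z axis and vertical below 0.08 rad and angle between the x axis of knob and the x axis of controller, either way round below 0.2 rad and value of joint shaft between -0.22 and 0.22 rad and linear speed of knob below 0.02 m/s); the arm keeps its last pose, push and grip.
It fails at once if another thing in the tray or the hex key is moved by more than 4 cm (distance of any of lip_tin, eraser, usb_stick, hex_key from where it was at the start of the episode above 0.04 m).
It also fails if it takes over 58 s, if anything falls off the work surface, if the arm or the gripper's body presses on something with over 40 N, if the wrist force passes 120 N, or if a joint passes its speed limit or range.

ROBOT

A 6-joint arm with a two-finger parallel gripper is mounted at the origin on a cart in front of the work surface, level with it; the furniture and walls round the work are solid. World frame = base frame: x ahead of the robot, y to its left, z up, the work surface at z = 0. Lengths are in mm, angles in degrees, forces in N, time in s.
With the tool pointing down it reaches from about 325 to 775 mm from the base axis. Payload 5.5 kg.
Tool frame: the origin (TCP) lies midway between the tips of the shut fingers; the grasp point (between the pads) lies 19 mm behind it (manip.tcp_to_grasp is the distance from the TCP to the grasp point, in mm); z points along the fingers, y is the line along which they close (so a half turn about z gives the same grasp; the last joint's range is limited). The gripper opens to 88 mm and grips with 3 to 60 N. Pads are 20 mm wide; open, the fingers measure 115 mm over their backs; the gripper's body (75 mm by 178 mm) begins 61 mm behind the grasp point.
Start: joints at [-69.368, 5.22, 70.514, -0, 104.267, -3.249], TCP at [242.903, -548.648, 222.631] pointing down, gripper open.
Joint ranges: [-164.24, 164.24], [-49.07, 125.15], [9.68, 141.18], [-86.29, 266.29], [3.28, 154.24], [-151.56, 151.56]. Speed limits (degrees/s): [147.25, 147.25, 172.46, 180, 180, 180].

INTERFACE

Orientations are given as [roll, pitch, yaw] about the fixed x, y, z axes, in that order (R = Rz(yaw) Ry(pitch) Rx(roll)).
In Python, from plant import manip, cams gives the robot as it stands.
- The arm moves only by the tool servo_tool, never from a script. Its argument "moves" is one flat list of numbers, 7 for each row, row after row: the shift along the world's x, y, z scaled (see below), then the turn, a rotation vector about the world's x, y, z scaled (see below), then the closure, from 0 (fully open) to 1 (shut). A call has 1 to 12 rows; each row is the pose to reach, as a shift and turn from the pose commanded when the call began; what a row does not reach only later rows make up. The controller multiplies each number of a shift by 0.4 m and each number of a turn by 30 degrees. A row lasts 1/10 s, in which the tool goes at most 50 mm and 8.59 degrees, less where a joint would pass 70% of its speed; a pose out of reach is approached as far as the arm can. A call with a number of a shift or a turn outside -1 to 1 is refused whole. A call with a gripper value outside its range is refused whole. The fingers move at their own pace and stop on an object; "force" is the grip in N (left out, the last holds). Time passes only in rows, so rows that repeat a pose let the fingers close. It gives the time, the measured TCP pose, the force, the opening and the grip force at its end, in the units of the state.
- manip.read_state(): the state, without advancing time (a new reading comes with each control period).
- cams.snapshot(name): name is "scene" or "top" or "wrist"; returns the picture (384x512x3 uint8, red, green, blue); there is no depth.
- cams.camera_params(name): a dict with "camera_matrix" (3x3 intrinsics, pixels), "camera_from_world" (4x4, takes a point from world to camera coordinates). Camera axes: x right, y down, z forward; pixel columns grow to the right and rows downward; lengths in mm; the calibration is good to about 2 mm. A picture is of the moment at which its call begins: read the wrist's pose just before it. camera_params takes no time and is no camera call; for the wrist camera it gives the pose at the moment of the call.
- manip.close_job(): hands the job in; it is judged then, once.
The state is a dict: "time": time; "q": joint angles; "dq": joint speeds; "joint_torque": joint torques, N m; "position": TCP position; "tcp_rot": TCP orientation; "ft_force": force on the tool from outside, world axes, zero at the start; "torque": the same for the moment, N m; "width": finger opening in mm; "gripper_force": force on a finger pad.
Only numpy, scipy, OpenCV 4.12 (cv2) and the standard library are available. Lean on these libraries where they do the work, as an engineer would, in place of code of your own. Each camera call takes 0.05 s, during which the arm holds its last target. There are 200 camera calls.

## Working session

There is one attempt and no reset: what is moved stays moved. The work goes in short steps, Python scripts to look and compute and a tool call to move; the robot and the scene stay as the last step left them, time stands still between calls to the robot, and variables do not carry over. Pictures are saved under pics/ and viewed, at most 10 in all, crops included, and the job is handed in when it is done.

Besides the shell and the picture viewer there is one more tool, called after "Request:" by a JSON object that holds its "name" and its "arguments", one argument or row to a line. servo_tool: Moves the arm, as the interface text tells. Its arguments: {"type":"object","properties":{"moves":{"type":"array","items":{"type":"number","minimum":-1,"maximum":1}},"force":{"type":"number"}},"required":["moves"]}

```bash
ls; mkdir -p pics; python3 - <<'E'
from plant import manip,cams
import cv2,numpy as np
print(manip.read_state())
for n in ["top","scene"]:
    im=cams.snapshot(n); cv2.imwrite(f"pics/{n}0.png",im[:,:,::-1])
    p=cams.camera_params(n); print(n,np.round(p["camera_matrix"],1).tolist(),np.round(p["camera_from_world"],3).tolist())
E
```

```text
pics
{'time': 0.0, 'q': array([-6.93698711e+01,  5.26286173e+00,  7.05806280e+01, -1.64267047e-03,
        1.04265747e+02, -3.24697299e+00]), 'dq': array([ 0.0039411 , -0.04282348,  0.00047753, -0.04143513, -0.01492052,
        0.02693897]), 'joint_torque': array([-1.72292323e-03, -4.46442318e+01, -4.06453514e+01,  6.94160443e-02,
        2.90020084e-02, -1.52399139e-04]), 'position': array([ 242.77009704, -548.37773113,  221.52178351]), 'tcp_rot': array([-1.79890848e+02, -4.59695060e-03,  2.38766942e+01]), 'ft_force': array([-0.21095913,  0.55610441,  0.02320228]), 'torque': array([ 0.02270815, -0.00047654, -0.00214877]), 'gripper_force': 0.0, 'width': 87.87814592659221}
top [[461.4, 0.0, 254.5], [0.0, 461.4, 187.1], [0.0, 0.0, 1.0]] [[-0.019, -0.999, 0.041, 42.654], [-0.987, 0.012, -0.161, 508.888], [0.16, -0.044, -0.986, 859.709], [0.0, 0.0, 0.0, 1.0]]
scene [[426.4, 0.0, 260.8], [0.0, 426.4, 189.6], [0.0, 0.0, 1.0]] [[-0.513, -0.858, 0.002, 294.856], [-0.377, 0.223, -0.899, 230.784], [0.771, -0.462, -0.438, 517.12], [0.0, 0.0, 0.0, 1.0]]
```

View pics/top0.png

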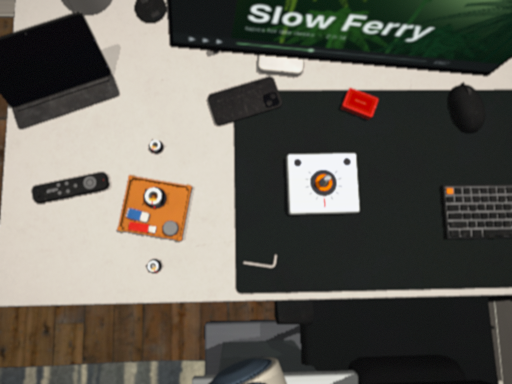

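View pics/scene0.png

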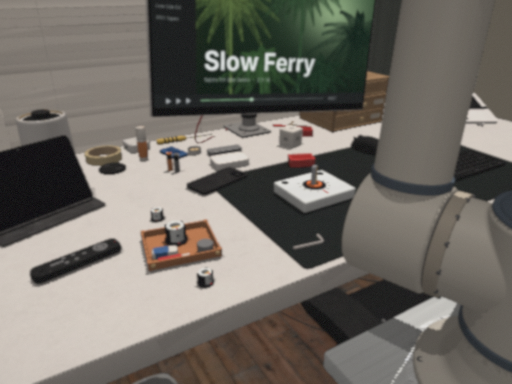

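Top view: the controller is at about (323,183) with the index mark at (324,203). The shaft sits in the orange ring, and the knob is in the tray at (154,197). The two smaller look-alikes outside the tray are at (155,146) and (153,266). The scene view agrees.

```bash
cat > h.py <<'E'
import numpy as np,cv2
from plant import manip,cams
def shot(n):
    p=cams.camera_params(n); return cams.snapshot(n),p
def ray(p,uv,z):
    K,T=np.array(p["camera_matrix"]),np.array(p["camera_from_world"])
    uv=np.atleast_2d(uv).astype(float)
    d=np.c_[uv,np.ones(len(uv))]@np.linalg.inv(K).T@T[:3,:3]
    c=-T[:3,:3].T@T[:3,3]
    return c+d*((z-c[2])/d[:,2])[:,None]
def proj(p,X):
    K,T=np.array(p["camera_matrix"]),np.array(p["camera_from_world"])
    c=np.atleast_2d(X)@T[:3,:3].T+T[:3,3]; q=c@K.T; return q[:,:2]/q[:,2:]
def mask(im,lo,hi):
    return cv2.inRange(cv2.cvtColor(im,cv2.COLOR_RGB2HSV),lo,hi)
E
python3 - <<'E'
from h import *
im,p=shot("top")
for n,uv,z in [("ctl",(323,183),28),("mark",(324,203),28),("knob",(154,197),37),("tray",(156,208),16),("small",(155,146),25),("small2",(153,266),25)]: print(n,ray(p,uv,z).round(1))
w=mask(im,(0,0,200),(179,60,255)); w[:,:280]=0;w[:,370:]=0;w[:148]=0;w[220:]=0
c=max(cv2.findContours(w,0,2)[0],key=cv2.contourArea); r=cv2.minAreaRect(c); b=ray(p,cv2.boxPoints(r),28); print("ctl box",b.round(1),b.mean(0))
o=mask(im,(5,130,100),(20,255,255)); o[:,:280]=0;o[:,370:]=0
print("ring",ray(p,np.argwhere(o)[:,::-1].mean(0),33))
q=cams.camera_params("wrist"); print(np.array(q["camera_matrix"]).round(1).tolist()); T=np.array(q["camera_from_world"]); print("wristcam",(-T[:3,:3].T@T[:3,3]).round(1),T[:3,:3].round(3).tolist())
E
```

```text
ctl [[ 518.1 -102.8   28. ]]
mark [[ 477.9 -103.1   28. ]]
knob [[493.1 229.2  37. ]]
tray [[474.1 228.6  16. ]]
small [[597.5 230.9  25. ]]
small2 [[361.5 231.1  25. ]]
ctl box [[ 576.5  -34.    28. ]
 [ 578.6 -174.5   28. ]
 [ 461.5 -170.7   28. ]
 [ 460.3  -33.1   28. ]] [ 519.21479224 -103.07161678   28.        ]
ring [[ 517.24550752 -101.46169902   33.        ]]
[[299.9, 0.0, 256.3], [0.0, 299.9, 194.7], [0.0, 0.0, 1.0]]
wristcam [ 314.2 -517.   384.5] [[0.405, -0.914, -0.002], [-0.877, -0.389, 0.281], [-0.258, -0.112, -0.96]]
```

Request:
{"name": "servo_tool", "arguments": {
  "moves": [0.34,0.56,0,0,0,-0.8,0,0.34,0.56,0,0,0,-0.8,0,0.34,0.56,0,0,0,-0.8,0,0.34,0.56,0,0,0,-0.8,0,0.34,0.56,0,0,0,-0.8,0,0.34,0.56,0,0,0,-0.8,0,0.34,0.56,0,0,0,-0.8,0]
}}

```text
time: 0.85
position: [379.7, -323.4, 222.7]
tcp_rot: [180.0, -0.0, 0.1]
ft_force: [-1.0, 0.2, 1.1]
width: 87.8
gripper_force: 0.0
```

Request:
{"name": "servo_tool", "arguments": {
  "moves": [0.345,0.555,-0.2,0,0,0,0,0.345,0.555,-0.2,0,0,0,0,0.345,0.555,-0.2,0,0,0,0,0.345,0.555,-0.2,0,0,0,0,0.345,0.555,-0.2,0,0,0,0,0.345,0.555,-0.2,0,0,0,0,0.345,0.555,-0.2,0,0,0,0,0.345,0.555,-0.2,0,0,0,0]
}}

```text
time: 1.65
position: [516.6, -104.2, 142.2]
tcp_rot: [180.0, 0.1, -0.2]
ft_force: [0.5, -0.6, 0.5]
width: 88.0
gripper_force: 0.0
```

```bash
python3 - <<'E'
from h import *
s=manip.read_state(); print(s["time"],s["position"],s["tcp_rot"],s["ft_force"])
im,p=shot("wrist"); np.save("w1.npy",im); import pickle; pickle.dump(p,open("w1.pkl","wb"))
c=proj(p,[518,-102,73])[0]; print(c)
u,v=np.clip(c,100,400).astype(int); v=min(v,280)
a=im[v-75:v+75,u-100:u+100]; print(v-75,u-100)
cv2.imwrite("pics/w1.png",np.vstack([cv2.resize(a,None,fx=3,fy=3,interpolation=2)[:,:,::-1]]))
E
```

```text
1.65 [ 516.64548625 -104.22083917  142.18565424] [ 1.79955348e+02  7.88980712e-02 -1.63334213e-01] [ 0.46720545 -0.56600865  0.53499873]
[254.08494445 204.6069713 ]
129 154
```

View pics/w1.png

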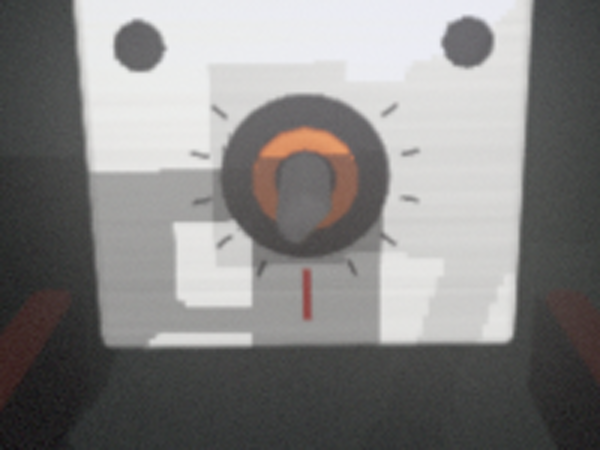

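The shaft (grey) stands in the orange ring, with its top end near crop (300,215). The index mark is below it at (307,295). The D cut seems to face lower right (-x,-y). I'll zoom in, and also take a view from the -x side.

Request:
{"name": "servo_tool", "arguments": {
  "moves": [-0.25,0,0,0,0,0,0,-0.25,0,0,0,0,0,0,-0.25,0,0,0,0,0,0,-0.25,0,0,0,0,0,0]
}}

```text
time: 2.1
position: [416.4, -104.3, 143.9]
tcp_rot: [179.9, -0.2, -0.3]
ft_force: [0.3, -1.1, 0.2]
width: 87.7
gripper_force: 0.0
```

```bash
python3 - <<'E'
from h import *
import pickle
im1=np.load("w1.npy")
s=manip.read_state(); print(s["position"])
im,p=shot("wrist"); np.save("w2.npy",im); pickle.dump(p,open("w2.pkl","wb"))
c=proj(p,[518,-102,73])[0]; print(c, proj(p,[518,-102,33]))
def crop(a,v,u): 
    a=a[v-25:v+25,u-33:u+33].astype(float); print(v-25,u-33)
    a=np.clip(a*1.5,0,255).astype(np.uint8)
    return cv2.resize(a,None,fx=8,fy=8,interpolation=2)[:,:,::-1]
v=max(int(c[1])+15,25)
A=crop(im1,195,254);B=crop(im,v,int(c[0]))
cv2.imwrite("pics/w2.png",cv2.resize(np.hstack([A,B]),(800,303)))
E
```

```text
[ 416.38447368 -104.31007174  143.90025513]
[252.85047897  73.04893579] [[253.3196998   78.25023312]]
170 221
63 219
```

View pics/w2.png

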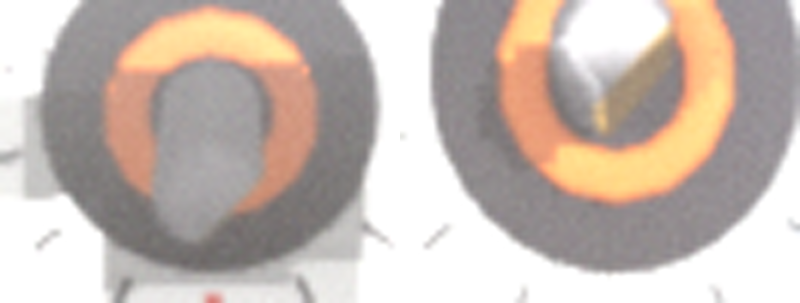

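The right panel shows the brass flat facing lower right, which puts the shaft angle at about +47°. I'll refine the shaft position and the angle numerically.

```bash
python3 - <<'E'
from h import *
import pickle
for k in "12":
    im=np.load(f"w{k}.npy");p=pickle.load(open(f"w{k}.pkl","rb"))
    o=mask(im,(4,90,60),(20,255,255))
    n,l,st,c=cv2.connectedComponentsWithStats(o); print([(st[i].tolist()) for i in range(1,n) if st[i][4]>60])
    cnt=max(cv2.findContours(o,0,2)[0],key=cv2.contourArea); h=cv2.convexHull(cnt)
    X=ray(p,h[:,0],33); e=cv2.minEnclosingCircle(X[:,:2].astype(np.float32)); print("ring",e)
    w=mask(im,(0,0,45),(179,60,110)) 
    r=mask(im,(0,120,60),(4,255,255))|mask(im,(172,110,60),(179,255,255))
    n,l,st,c=cv2.connectedComponentsWithStats(r)
    for i in range(1,n):
        if st[i][4]>15 and 180<c[i][0]<330:
            ys=np.argwhere(l==i)[:,::-1]; print("mark",st[i],ray(p,c[i],28).round(1),ray(p,[ys[ys[:,1].argmin()],ys[ys[:,1].argmax()]],28).round(1).tolist())
p=pickle.load(open("w2.pkl","rb"))
E=ray(p,[(252.2,79.5),(263.6,67.1)],72); d=E[1]-E[0]; print(E, np.degrees(np.arctan2(d[1],d[0])), np.linalg.norm(d))
im=np.load("w2.npy"); b=mask(im,(15,90,40),(32,255,255)); ys=np.argwhere(b[55:100,230:290])+[55,230]; print(ys.mean(0),len(ys), proj(p,[518,-102,73]))
E
```

```text
[[239, 171, 34, 33, 442], [0, 183, 9, 90, 410], [504, 194, 8, 13, 81], [68, 284, 35, 61, 999], [411, 284, 35, 61, 977], [233, 357, 279, 23, 4138]]
ring ((296.9106140136719, -236.42807006835938), 160.1443634033203)
[[235, 54, 39, 43, 759], [68, 284, 35, 60, 972], [411, 284, 34, 60, 913], [233, 330, 279, 49, 4660]]
ring ((193.98670959472656, -236.6677703857422), 160.81082153320312)
mark [255 114   1  19  19] [[ 480.5 -103.2   28. ]] [[488.4, -103.2, 28.0], [472.5, -103.1, 28.0]]
[[ 513.69599764 -101.47539086   72.        ]
 [ 522.08567459 -109.82989383   72.        ]] -44.87964071116236 11.839949291205736
[ 82. 252.] 3 [[252.85047897  73.04893579]]
```

```bash
python3 - <<'E'
from h import *
import pickle
for k in "12":
    im=np.load(f"w{k}.npy");p=pickle.load(open(f"w{k}.pkl","rb"))
    o=mask(im,(4,90,60),(20,255,255)); n,l,st,c=cv2.connectedComponentsWithStats(o)
    i=[i for i in range(1,n) if 225<st[i][0]<245 and st[i][2]<50 and st[i][4]>300][0]
    h=cv2.convexHull(np.argwhere(l==i)[:,::-1].astype(np.int32))
    X=ray(p,h[:,0],33); print("ring",k,cv2.minEnclosingCircle(X[:,:2].astype(np.float32)),X.min(0),X.max(0))
s=manip.read_state(); print(s["q"].round(1))
E
```

```text
ring 1 ((521.0457763671875, -102.93620300292969), 16.59166145324707) [ 506.33598628 -118.60950173   33.        ] [537.42466625 -87.48901682  33.        ]
ring 2 ((520.4009399414062, -102.65937805175781), 16.85214614868164) [ 503.57262207 -118.84396233   33.        ] [537.00216774 -86.44859757  33.        ]
[-18.5 -21.9 103.1  -0.   98.7  71.7]
```

Request:
{"name": "servo_tool", "arguments": {
  "moves": [0.258,0,0,0,0,1,0.3,0.258,0,0,0,0,1,0.3,0.258,0,0,0,0,1,0.3,0.258,0,0,0,0,1,0.3]
}}

```text
time: 2.55
position: [522.3, -103.3, 140.4]
tcp_rot: [-179.8, 0.2, 30.2]
ft_force: [-0.1, 0.2, -0.2]
width: 62.2
gripper_force: 0.0
```

Request:
{"name": "servo_tool", "arguments": {
  "moves": [0,0,0,0,0,1,0.3,0,0,0,0,0,1,0.3,0,0,0,0,0,1,0.3,0,0,0,0,0,1,0.3]
}}

```text
time: 2.95
position: [521.5, -103.4, 142.4]
tcp_rot: [-180.0, 0.0, 60.2]
ft_force: [0.3, 0.7, 1.1]
width: 61.7
gripper_force: 0.0
```

Request:
{"name": "servo_tool", "arguments": {
  "moves": [0,0,0,0,0,1,0.3,0,0,0,0,0,1,0.3,0,0,0,0,0,1,0.3,0,0,0,0,0,1,0.3]
}}

```text
time: 3.35
position: [521.5, -103.5, 142.5]
tcp_rot: [-180.0, 0.0, 90.1]
ft_force: [-0.7, 0.3, 0.8]
width: 61.4
gripper_force: 0.0
```

Request:
{"name": "servo_tool", "arguments": {
  "moves": [0,0,0,0,0,1,0.3,0,0,0,0,0,1,0.3,0,0,0,0,0,1,0.3,0,0,0,0,0,1,0.3]
}}

```text
time: 3.75
position: [521.5, -103.5, 142.5]
tcp_rot: [-180.0, 0.0, 120.1]
ft_force: [0.1, 0.1, 0.9]
width: 61.0
gripper_force: 0.0
```

Request:
{"name": "servo_tool", "arguments": {
  "moves": [0,0,0,0,0,0.5,0.3,0,0,0,0,0,0.5,0.3,0,0,0,0,0,0.5,0.3]
}}

```text
time: 4.05
position: [521.3, -103.4, 142.5]
tcp_rot: [-180.0, 0.0, 134.9]
ft_force: [0.1, -0.5, -0.4]
width: 61.6
gripper_force: 0.0
```

```bash
python3 - <<'E'
from h import *
s=manip.read_state(); print(s["time"],s["position"],s["tcp_rot"],s["width"],s["q"].round(1))
im,p=shot("wrist")
c=proj(p,[[520.5,-102.7,73],[520.5,-102.7,33]]); print(c)
o=mask(im,(4,90,60),(20,255,255)); n,l,st,cc=cv2.connectedComponentsWithStats(o)
for i in range(1,n):
    if st[i][4]>100:
        h=cv2.convexHull(np.argwhere(l==i)[:,::-1].astype(np.int32)); X=ray(p,h[:,0],33); print(st[i],cv2.minEnclosingCircle(X[:,:2].astype(np.float32)))
u,v=c[0].astype(int)
cv2.imwrite("pics/w3.png",cv2.resize(np.clip(im[v-50:v+50,u-66:u+67]*1.4,0,255).astype(np.uint8)[:,:,::-1],None,fx=6,fy=6,interpolation=2)); print(v-50,u-66)
E
```

```text
4.05 [ 521.29045735 -103.38345365  142.45612455] [-1.79991149e+02  9.98845267e-04  1.34903319e+02] 61.58724418021899 [-14.9  -5.4  89.3  -0.   96.2 -59.8]
[[255.30096153 204.09885426]
 [255.43691032 190.88952204]]
[238 173  36  34 537] ((520.073486328125, -102.56121826171875), 16.88374137878418)
[123 284  26  61 732] ((526.6709594726562, -291.4736022949219), 39.55516815185547)
[365 284  26  61 746] ((711.1063232421875, -107.69678497314453), 39.72279739379883)
[ 174  329  338   51 5103] ((749.3821411132812, -190.5435333251953), 194.12176513671875)
154 189
```

View pics/w3.png

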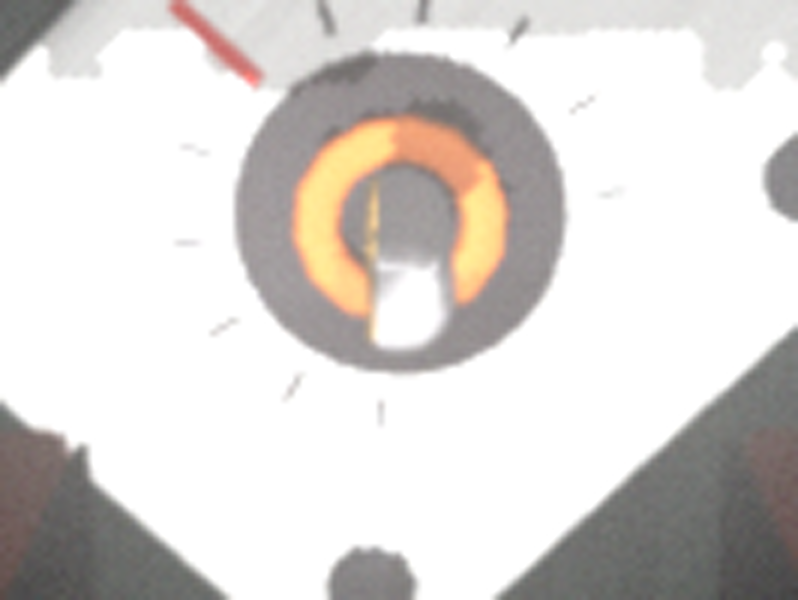

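Request:
{"name": "servo_tool", "arguments": {
  "moves": [0.0005,0.004,-0.1,0,0,0,0.3,0.0005,0.004,-0.18,0,0,0,0.3,0.0005,0.004,-0.246,0,0,0,0.3,0.0005,0.004,-0.246,0,0,0,0.3]
}}

```text
time: 4.5
position: [518.0, -100.6, 39.6]
tcp_rot: [-179.8, -0.4, 134.7]
ft_force: [0.3, -0.2, 0.2]
width: 61.5
gripper_force: 0.0
```

Request:
{"name": "servo_tool", "arguments": {
  "moves": [0,0,0,0,0,0,0.95,0,0,0,0,0,0,0.95,0,0,0,0,0,0,0.95,0,0,0,0,0,0,0.95,0,0,0,0,0,0,0.95,0,0,0,0,0,0,0.95,0,0,0,0,0,0,0.95,0,0,0,0,0,0,0.95],
  "force": 15
}}

```text
time: 5.3
position: [520.2, -101.3, 44.5]
tcp_rot: [-180.0, 0.0, 134.9]
ft_force: [-2.0, -0.8, 2.1]
width: 12.2
gripper_force: 15.0
```

Request:
{"name": "servo_tool", "arguments": {
  "moves": [0.0005,-0.0015,0,0,0,-0.25,0.95,0.0005,-0.0015,0,0,0,-0.5,0.95,0.0005,-0.0015,0,0,0,-0.75,0.95,0.0005,-0.0015,0,0,0,-0.75,0.95]
}}

```text
time: 5.7
position: [520.9, -101.6, 44.5]
tcp_rot: [179.9, 0.0, 112.3]
ft_force: [1.0, 0.1, 1.3]
width: 12.4
gripper_force: 15.0
```

Request:
{"name": "servo_tool", "arguments": {
  "moves": [0.0007,-0.0015,0,0,0,-0.25,0.95,0.0007,-0.0015,0,0,0,-0.5,0.95,0.0007,-0.0015,0,0,0,-0.75,0.95,0.0007,-0.0015,0,0,0,-0.75,0.95,0.0007,-0.0015,0,0,0,-0.75,0.95,0.0007,-0.0015,0,0,0,-0.75,0.95]
}}

```text
time: 6.3
position: [521.3, -102.2, 44.5]
tcp_rot: [179.9, -0.0, 90.1]
ft_force: [2.8, 0.3, 0.9]
width: 12.2
gripper_force: 15.0
```

Request:
{"name": "servo_tool", "arguments": {
  "moves": [0,0,0,0,0,0,0.3,0,0,0,0,0,0,0.3,0,0,0,0,0,0,0.3,0,0,0,0,0,0,0.3,0,0,0.1,0,0,0,0.3,0,0,0.2,0,0,0,0.3,0,0,0.25,0,0,0,0.3,0,0,0.25,0,0,0,0.3]
}}

```text
time: 7.1
position: [522.4, -102.7, 148.4]
tcp_rot: [179.6, 0.1, 89.9]
ft_force: [-0.0, 0.7, -0.2]
width: 61.6
gripper_force: 0.0
```

Request:
{"name": "servo_tool", "arguments": {
  "moves": [0,0,0.1,0,0,-1,0.2,0,0,0.1,0,0,-1,0.2,0,0,0.1,0,0,-1,0.2,0,0,0.1,0,0,-1,0.2]
}}

```text
time: 7.5
position: [520.3, -102.2, 182.4]
tcp_rot: [-179.9, 0.0, 59.6]
ft_force: [0.2, 1.0, -0.1]
width: 70.3
gripper_force: 0.0
```

```bash
python3 - <<'E'
from h import *
s=manip.read_state(); print(s["time"],s["position"],s["tcp_rot"],s["width"],s["q"].round(1))
im,p=shot("wrist")
c=proj(p,[[520.,-102.5,73],[520.5,-102.7,33]]); print(c)
o=mask(im,(4,90,60),(20,255,255)); n,l,st,cc=cv2.connectedComponentsWithStats(o)
for i in range(1,n):
    if st[i][4]>100 and st[i][2]<50:
        h=cv2.convexHull(np.argwhere(l==i)[:,::-1].astype(np.int32)); X=ray(p,h[:,0],33); print(st[i],cv2.minEnclosingCircle(X[:,:2].astype(np.float32)))
u,v=c[0].astype(int)
cv2.imwrite("pics/w4.png",cv2.resize(np.clip(im[v-30:v+30,u-40:u+40]*1.4,0,255).astype(np.uint8)[:,:,::-1],None,fx=10,fy=10,interpolation=2)); print(v-30,u-40)
t,pt=shot("top")
m=mask(t,(0,0,150),(179,255,255)); cu=t[170:232,105:205]
cv2.imwrite("pics/t2.png",cv2.resize(cu[:,:,::-1],None,fx=8,fy=8,interpolation=2)[:600])
E
```

```text
7.5 [ 520.29156861 -102.16357283  182.36146212] [-1.79865407e+02  4.08749187e-02  5.95922334e+01] 70.32005255597296 [-14.8  -5.7  85.5  -0.  100.4  15.6]
[[256.16532287 193.18071431]
 [256.77842705 182.77224644]]
[241 168  32  30 417] ((520.235107421875, -102.62786865234375), 16.850688934326172)
[104 284  30  61 841] ((287.9494323730469, -160.8203125), 46.31187057495117)
[380 284  29  61 832] ((581.527587890625, -332.31658935546875), 46.0947265625)
[337 343  12  12 106] ((505.1546630859375, -346.3791809082031), 8.938206672668457)
163 216
```

View pics/w4.png

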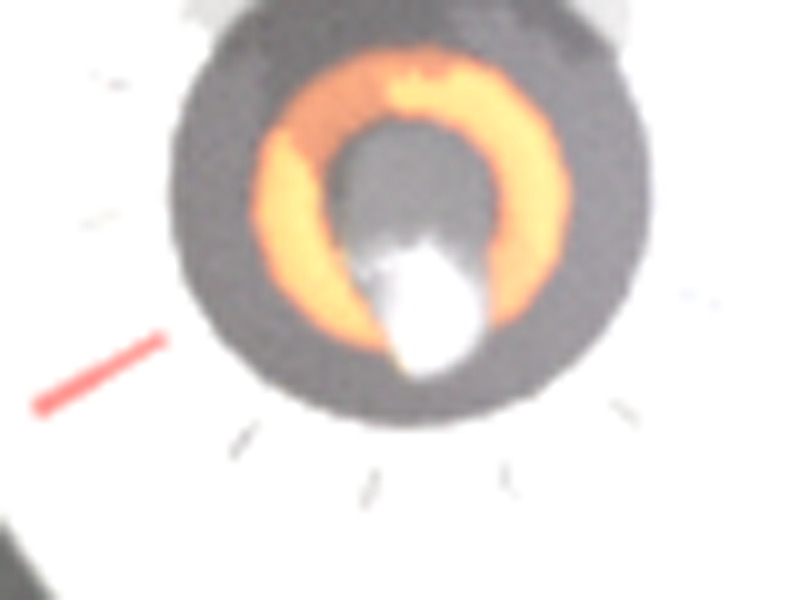

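View pics/t2.png

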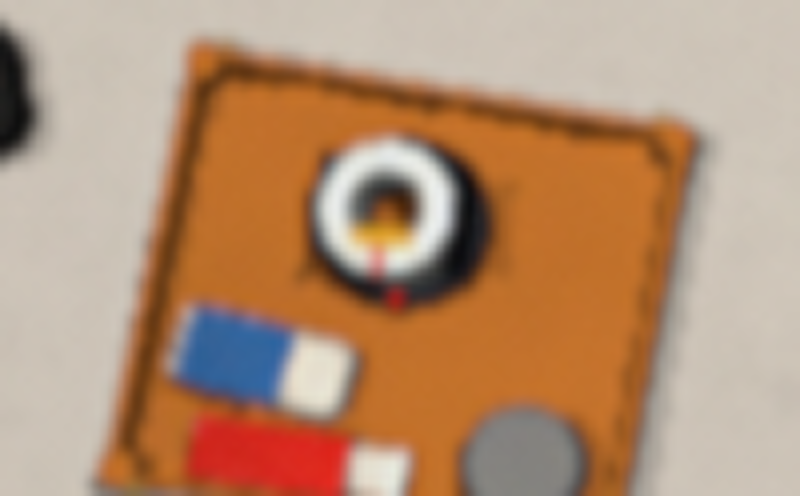

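The flat now looks at the index mark. In the tray the knob is upright with its pointer close to -x. The eraser and memory stick are below it and the tin is at lower right. I'll move over the knob next.

Request:
{"name": "servo_tool", "arguments": {
  "moves": [-0.035,0.41,0,0,0,-1,0.35,-0.035,0.41,0,0,0,-1,0.35,-0.035,0.41,0,0,0,-1,0.35,-0.035,0.41,0,0,0,-1,0.35]
}}

```text
time: 8.0
position: [505.9, 64.2, 182.9]
tcp_rot: [-179.9, 0.1, 29.8]
ft_force: [0.5, 0.1, 0.1]
width: 56.7
gripper_force: 0.0
```

Request:
{"name": "servo_tool", "arguments": {
  "moves": [-0.035,0.41,-0.1,0,0,-1,0.35,-0.035,0.41,-0.1,0,0,-1,0.35,-0.035,0.41,-0.1,0,0,-1,0.35,-0.035,0.41,-0.1,0,0,-1,0.35,-0.035,0.41,-0.1,0,0,-1,0.35,-0.035,0.41,-0.1,0,0,-1,0.35]
}}

```text
time: 8.6
position: [492.1, 225.8, 142.8]
tcp_rot: [179.9, 0.1, 0.2]
ft_force: [0.2, -0.1, -0.5]
width: 57.2
gripper_force: 0.0
```

```bash
python3 - <<'E'
from h import *
import pickle
s=manip.read_state(); print(s["time"],s["position"],s["tcp_rot"],s["width"],s["q"].round(1))
im,p=shot("wrist"); np.save("w5.npy",im); pickle.dump(p,open("w5.pkl","wb"))
c=proj(p,[[493,229,37]]); print(c)
u,v=c[0].astype(int)
cv2.imwrite("pics/w5.png",cv2.resize(im[v-50:v+50,u-66:u+67][:,:,::-1],None,fx=6,fy=6,interpolation=2)); print(v-50,u-66)
E
```

```text
8.6 [492.09301441 225.84190575 142.81710531] [1.79921223e+02 1.26875474e-01 1.64822611e-01] 57.161662284066075 [ 21.1  -3.7  87.6  -0.   96.3 110.9]
[[253.27338599 192.60883349]]
142 187
```

View pics/w5.png

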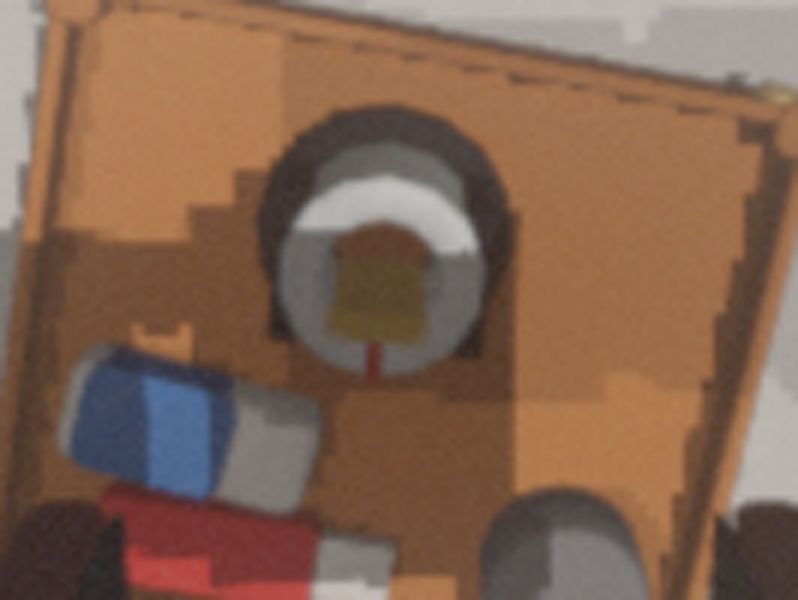

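```bash
python3 - <<'E'
from h import *
import pickle
im=np.load("w5.npy");p=pickle.load(open("w5.pkl","rb"))
g=lambda x,y:(187+x/6-.5,142+y/6-.5)
P=ray(p,[g(280,272),g(485,272),g(382,175),g(382,376),g(374,378),g(328,338),g(427,343)],37); print(P.round(1))
# red pointer on the top face
r=(mask(im,(0,110,30),(7,255,255))|mask(im,(172,110,30),(179,255,255))); r[:195]=0;r[207:]=0;r[:,:244]=0;r[:,255:]=0
y=np.argwhere(r)[:,::-1]; print(len(y),y.mean(0),ray(p,y.mean(0),37))
# top face contour fit: grey low-saturation pixels round the centre
d=P[6]-P[5]; print("flat yaw",np.degrees(np.arctan2(-d[0]*-1,-d[1]))*-1, np.linalg.norm(d))
c=(P[:4,:2].max(0)+P[:4,:2].min(0))/2; v=P[4,:2]-c; print(c,"pointer yaw",np.degrees(np.arctan2(-v[1],-v[0])))
sk=ray(p,[g(258,225),g(512,225)],9);print(sk.round(1))
b=ray(p,[g(290,490),g(320,430),g(100,345),g(60,450),g(490,530),g(40,100),g(20,300)],16); print(b.round(0))
E
```

```text
[[498.5 247.6  37. ]
 [498.6 216.   37. ]
 [513.8 231.8  37. ]
 [481.7 231.9  37. ]
 [481.3 233.2  37. ]
 [487.9 240.3  37. ]
 [487.1 224.9  37. ]]
12 [248.5 202.5] [[483.30671375 233.49064148  37.        ]]
flat yaw 2.884211227131436 15.4704721542401
[497.73642992 231.7986731 ] pointer yaw -4.831161644316806
[[499.2 253.4   9. ]
 [499.4 210.4   9. ]]
[[454. 248.  16.]
 [465. 243.  16.]
 [480. 280.  16.]
 [461. 288.  16.]
 [447. 214.  16.]
 [522. 288.  16.]
 [488. 293.  16.]]
```

Request:
{"name": "servo_tool", "arguments": {
  "moves": [0.0135,0.0148,-0.08,0,0,-0.13,0.35,0.0135,0.0148,-0.16,0,0,-0.13,0.35,0.0135,0.0148,-0.23,0,0,-0.13,0.35,0.0135,0.0148,-0.28,0,0,-0.13,0.35,0.0135,0.0148,-0.31,0,0,-0.13,0.35,0.0135,0.0148,-0.325,0,0,-0.13,0.35,0.0135,0.0148,-0.325,0,0,-0.13,0.35,0.0135,0.0148,-0.325,0,0,-0.13,0.35]
}}

```text
time: 9.45
position: [499.1, 231.6, 15.6]
tcp_rot: [-180.0, -0.1, -4.0]
ft_force: [-0.2, -0.1, 0.1]
width: 57.1
gripper_force: 0.0
```

Request:
{"name": "servo_tool", "arguments": {
  "moves": [0,0,0,0,0,0,0.9,0,0,0,0,0,0,0.9,0,0,0,0,0,0,0.9,0,0,0,0,0,0,0.9,0,0,0,0,0,0,0.9,0,0,0,0,0,0,0.9],
  "force": 30
}}

```text
time: 10.05
position: [498.4, 231.8, 14.8]
tcp_rot: [-180.0, -0.0, -4.0]
ft_force: [-0.9, -0.6, 3.7]
width: 33.9
gripper_force: 29.8
```

Request:
{"name": "servo_tool", "arguments": {
  "moves": [0,0,0.03,0,0,0,0.9,0,0,0.08,0,0,0,0.9,0,0,0.16,0,0,0,0.9,0,0,0.24,0,0,0,0.9,0,0,0.28,0,0,0,0.9,0,0,0.28,0,0,0,0.9,0,0,0.28,0,0,0,0.9]
}}

```text
time: 10.75
position: [497.9, 231.6, 125.2]
tcp_rot: [180.0, 0.1, -4.0]
ft_force: [-0.0, 1.3, -0.8]
width: 33.8
gripper_force: 29.8
```

Request:
{"name": "servo_tool", "arguments": {
  "moves": [0.02,-0.1,0,0,0,0.13,0.9,0.027,-0.2,0,0,0,0.13,0.9,0.027,-0.3,0,0,0,0.13,0.9,0.027,-0.4,0,0,0,0.13,0.9,0.027,-0.41,0,0,0,0.13,0.9]
}}

```text
time: 11.25
position: [507.9, 63.9, 123.5]
tcp_rot: [179.9, 0.2, -0.4]
ft_force: [0.7, 0.8, -1.1]
width: 33.8
gripper_force: 29.8
```

Request:
{"name": "servo_tool", "arguments": {
  "moves": [0.02,-0.1,0,0,0,0,0.9,0.027,-0.2,0,0,0,0,0.9,0.027,-0.3,0,0,0,0,0.9,0.027,-0.38,0,0,0,0,0.9,0.027,-0.42,0,0,0,0,0.9,0.027,-0.425,0,0,0,0,0.9,0.027,-0.425,0,0,0,0,0.9,0.027,-0.425,0,0,0,0,0.9]
}}

```text
time: 12.05
position: [519.9, -100.8, 125.9]
tcp_rot: [-180.0, 0.0, -0.0]
ft_force: [-0.1, 0.8, -0.5]
width: 33.7
gripper_force: 29.8
```

```bash
python3 - <<'E'
from h import *
import pickle
s=manip.read_state(); print(s["time"],s["position"],s["tcp_rot"],s["width"],s["gripper_force"],s["ft_force"])
im,p=shot("wrist"); np.save("w6.npy",im); pickle.dump(p,open("w6.pkl","wb"))
P=s["position"]; kt=P+[0,0,22.2]; c=proj(p,[kt,[520,-102.6,73],kt+[-20,0,0]]); print(c)
u,v=c[0].astype(int)
cv2.imwrite("pics/w6.png",cv2.resize(np.clip(im[v-50:v+50,u-66:u+67]*1.4,0,255).astype(np.uint8)[:,:,::-1],None,fx=6,fy=6,interpolation=2)); print(v-50,u-66)
E
```

```text
12.05 [ 519.86270649 -100.76416452  125.90383178] [-1.79951913e+02  2.26010639e-02 -2.76933175e-02] 33.71693422520145 29.848397970199585 [-0.12100526  0.77558712 -0.54242102]
[[257.03195146 261.97134112]
 [259.33640967 212.85687055]
 [257.02951552 295.0606165 ]]
211 191
```

View pics/w6.png

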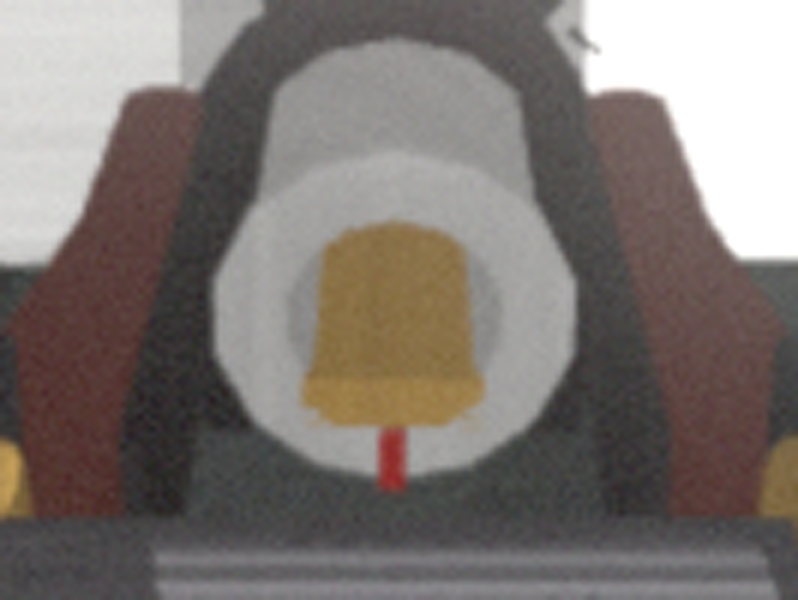

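Looking straight down on the knob in the fingers, its top face spans about (213–577, 152–475). The pointer at (391,460) is straight towards -x. I'll work out the in-hand offset.

```bash
python3 - <<'E'
from h import *
import pickle
im=np.load("w6.npy");p=pickle.load(open("w6.pkl","rb"))
g=lambda x,y:(191+x/6-.5,211+y/6-.5)
for z in (146,148):
    P=ray(p,[g(213,300),g(577,300),g(395,152),g(395,476),g(391,480)],z)[:,:2]
    c=(P[0]+P[1])/2; cx=(P[2]+P[3])/2; print(z,cx[0],c[1],P[2:4,0],P[0:2,1],P[4], "bias TCP",[519.86,-100.76])
E
```

```text
146 517.7295727810872 -100.39393884259037 [533.76001879 501.69912677] [ -84.32238474 -116.46549294] [ 501.27981156 -100.02071571] bias TCP [519.86, -100.76]
148 518.8529644575922 -100.39701851337367 [534.658617   503.04731192] [ -84.55083434 -116.24320269] [ 502.63387673 -100.02902905] bias TCP [519.86, -100.76]
```

Request:
{"name": "servo_tool", "arguments": {
  "moves": [0.0025,-0.0045,-0.05,0,0,0,0.9,0.0025,-0.0045,-0.08,0,0,0,0.9,0.0025,-0.0045,-0.095,0,0,0,0.9,0.0025,-0.0045,-0.095,0,0,0,0.9,0.0025,-0.0045,-0.095,0,0,0,0.9]
}}

```text
time: 12.6
position: [520.9, -103.9, 88.6]
tcp_rot: [180.0, -0.0, -0.1]
ft_force: [0.7, -0.4, 0.3]
width: 33.8
gripper_force: 29.8
```

Request:
{"name": "servo_tool", "arguments": {
  "moves": [0,0,-0.003,0,0,0,0.9,0,0,-0.006,0,0,0,0.9,0,0,-0.009,0,0,0,0.9,0,0,-0.012,0,0,0,0.9,0,0,-0.012,0,0,0,0.9,0,0,-0.012,0,0,0,0.9]
}}

```text
time: 13.2
position: [520.8, -104.1, 83.4]
tcp_rot: [-180.0, 0.0, -0.1]
ft_force: [0.1, -0.8, -1.6]
width: 33.9
gripper_force: 29.8
```

Request:
{"name": "servo_tool", "arguments": {
  "moves": [0,0.0033,0,0,0,0,0.9,0,0.0033,-0.004,0,0,0,0.9,0,0.0033,-0.008,0,0,0,0.9,0,0.0033,-0.012,0,0,0,0.9,0,0.0033,-0.015,0,0,0,0.9,0,0.0033,-0.015,0,0,0,0.9]
}}

```text
time: 13.8
position: [520.6, -102.8, 77.1]
tcp_rot: [-180.0, 0.0, -0.1]
ft_force: [-0.2, 0.4, -0.3]
width: 34.1
gripper_force: 29.8
```

Request:
{"name": "servo_tool", "arguments": {
  "moves": [0,0,-0.01,0,0,0,0.9,0,0,-0.02,0,0,0,0.9,0,0,-0.03,0,0,0,0.9,0,0,-0.04,0,0,0,0.9,0,0,-0.05,0,0,0,0.9,0,0,-0.06,0,0,0,0.9,0,0,-0.07,0,0,0,0.9,0,0,-0.07,0,0,0,0.9]
}}

```text
time: 14.6
position: [520.5, -102.8, 48.6]
tcp_rot: [-180.0, 0.1, -0.1]
ft_force: [0.4, 0.4, -1.2]
width: 34.3
gripper_force: 29.8
```

Request:
{"name": "servo_tool", "arguments": {
  "moves": [0,0,-0.005,0,0,0,0.9,0,0,-0.01,0,0,0,0.9,0,0,-0.015,0,0,0,0.9,0,0,-0.019,0,0,0,0.9,0,0,-0.019,0,0,0,0.9,0,0,-0.019,0,0,0,0.9],
  "force": 40
}}

```text
time: 15.2
position: [520.9, -102.8, 42.4]
tcp_rot: [180.0, -0.0, -0.1]
ft_force: [-0.9, 1.1, 3.4]
width: 33.8
gripper_force: 39.8
```

Request:
{"name": "servo_tool", "arguments": {
  "moves": [0,0,-0.004,0,0,0,0.9,0,0,-0.006,0,0,0,0.9,0,0,-0.006,0,0,0,0.9,0,0,-0.006,0,0,0,0.9]
}}

```text
time: 15.6
position: [521.0, -102.8, 40.9]
tcp_rot: [180.0, -0.1, -0.1]
ft_force: [-3.9, 1.5, 10.3]
width: 34.1
gripper_force: 39.8
```

Request:
{"name": "servo_tool", "arguments": {
  "moves": [-0.001,0,-0.002,0,0,0,0.9,-0.0015,0,-0.002,0,0,0,0.9,-0.0015,0,-0.002,0,0,0,0.9,-0.0015,0,-0.002,0,0,0,0.9,-0.0015,0,-0.002,0,0,0,0.9]
}}

```text
time: 16.1
position: [521.0, -102.8, 40.9]
tcp_rot: [180.0, -0.1, -0.1]
ft_force: [-3.2, 1.3, 12.4]
width: 33.9
gripper_force: 39.8
```

```bash
python3 - <<'E'
from h import *
import pickle
s=manip.read_state(); print(s["time"],s["position"],s["tcp_rot"],s["width"],s["gripper_force"],s["ft_force"],s["torque"])
im,p=shot("wrist"); P=s["position"]; kt=[519.8,-102.6,63]; u,v=proj(p,kt)[0].astype(int); print(u,v)
a=im[v-50:v+50,u-66:u+67]
sc,q=shot("scene"); U,V=proj(q,kt)[0].astype(int); b=sc[V-40:V+40,U-53:U+53]
cv2.imwrite("pics/end.png",np.clip(1.3*np.hstack([cv2.resize(a,(400,300),interpolation=2),cv2.resize(b,(400,300),interpolation=2)]),0,255).astype(np.uint8)[:,:,::-1])
E
```

```text
16.1 [ 520.98923844 -102.84904412   40.855345  ] [ 1.79980514e+02 -1.45947051e-01 -1.15564507e-01] 33.88773832073947 39.836236238479614 [-3.24238932  1.26014279 12.4327775 ] [ 0.35281448  0.77219823 -0.00901491]
256 263
```

View pics/end.png

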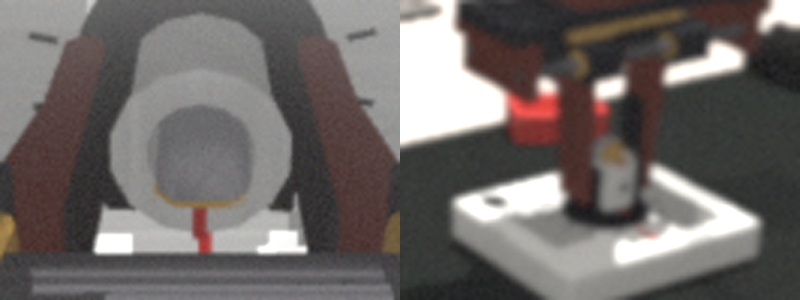

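The knob is seated on the shaft and the pointer is in line with the index mark. z stopped at 40.9 mm while the downward force rose to 12 N, so the ring is on its hard stop. Handing in.

```bash
python3 -c "
from plant import manip
print(manip.close_job())"
```

```text
the job is handed in; nothing more can be done
None
```

I handed the job in at about 16 s: the shaft's flat was turned to the index mark, and the knob is on the shaft, still gripped at 40 N and pushed down with about 12 N. The ring appears to be on its hard stop, but no verdict came back from the judge.

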